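# Rock the orange castor to feel its swivel bearing

### The job

Check the swivel bearing of the castor with the orange wheel: rock it on its upright pin about 30 degrees anticlockwise (seen from above) from the straight-ahead line of its leg plate and pause there a moment, then rock it about 30 degrees clockwise past straight ahead and pause again. Then bring it back to straight ahead and let go of it; leave the blue and the black castor as they are.

Things in the scene. Friction and masses are not known exactly. Their poses are not given: they have to be found in the camera images.
- orange_swivel (a joint): swivel angle of the orange-wheeled castor about its upright pin, rad: 0 = straight ahead (wheel in line with the long sides of its mounting plate), positive = anticlockwise seen from above; stops at -0.8 and +0.8. It starts within 0.3 of straight ahead. The bearing drags with 0.12 N m and stays where it is left.
- orange_leg: stub of aluminium trolley leg, fixed upturned on the table, with the orange castor's 120 x 80 mm steel mounting plate on it, plate top at 53 mm. Origin: on the table, on the line of the upright swivel pin; x points straight ahead along the plate's long side, towards the wheel; z is up.
- orange_wheel_top (a point): top of the orange wheel's tread, mid-width, 172 mm above the table and 40 mm from the pin's line. Wheel 100 mm in diameter, 30 mm wide, uppermost, does not spin; its upright flat sides are free to pinch above the fork's cheeks, which end 134 mm above the table. Axes turn with the wheel: x level in the wheel's plane, away from the pin; y across the wheel; z up.
- blue_wheel_top (a point): top of the tread of the blue-wheeled castor, same build, size and axes as the orange one; to be left alone
- black_wheel_top (a point): top of the tread of the castor with the black rubber wheel, same build, size and axes as the orange one; to be left alone
Things that resemble listed ones, but are neither listed nor needed, are in the scene too. What is shaped like the orange_leg but red or yellow is not meant.

How it is judged:
By the outcome, as a careful person would: the job done as asked, in the order asked, and still so for the second after the job is handed in, with the robot touching nothing.
It also fails if it takes over 42 s, if anything falls off the work surface, if the arm or the gripper's body presses on something with over 40 N, if the wrist force passes 120 N, or if a joint passes its speed limit or range.

### The arm

A 6-joint arm with a two-finger parallel gripper is mounted at the origin on the work surface. World frame = base frame: x ahead of the robot, y to its left, z up, the work surface at z = 0. Lengths are in m, angles in rad, forces in N, time in s.
With the tool pointing down it reaches from about 0.425 to 0.95 m from the base axis. Payload 3.5 kg.
Tool frame: the origin (TCP) lies midway between the tips of the shut fingers; the grasp point (between the pads) lies 19 mm behind it; z points along the fingers, y is the line along which they close (so a half turn about z gives the same grasp; the last joint's range is limited). The gripper opens to 85 mm and grips with 20 to 120 N. Pads are 22 mm wide; open, the fingers measure 114 mm over their backs; the gripper's body (76 mm by 85 mm) begins 54 mm behind the grasp point. The pads swing forward as they close: fully open they stand 13 mm farther back than shut.
Start: joints at [1.014, 0.286, 1.577, -0, 1.279, -0.15], TCP at [0.267, 0.62, 0.231] pointing down, gripper open.
Joint ranges: [-2.77, 2.77], [-0.9, 2.22], [0.21, 2.48], [-1.53, 4.67], [0.24, 2.81], [-2.84, 2.84]. Speed limits (rad/s): [2.79, 2.79, 3.14, 3.14, 3.14, 3.14].

### API

Orientations are given as a unit quaternion [x, y, z, w].
In Python, from plant import * gives the robot as it stands.
- The arm moves only by the tool move_arm, never from a script. Its argument "moves" is a list of rows, each a list of 3 entries, a list of its own where there are three numbers: the opening, from 0 (shut) to 1 (fully open), then the shift along the tool's x, y, z in m, then the turn, a rotation vector about the tool's x, y, z in rad. A call has exactly 10 rows; each row shifts and turns the commanded pose from where the row before left it, along the tool's axes as they then stand; what a row does not reach is not made up. A row lasts 1/12 s, in which the tool goes at most 41.7 mm and 7.16 degrees, less where a joint would pass 70% of its speed; a pose out of reach is approached as far as the arm can. A call is refused whole if a number of a shift passes 0.0417 or a number of a turn 0.125, either way. A call with a gripper value outside its range is refused whole. The fingers move at their own pace and stop on an object; "grip_force" is the grip in N (left out, the last holds). Time passes only in rows, so rows that do not move let the fingers close, or fill a call up. It gives the time, the measured TCP pose, the force, the opening and the grip force at its end, in the units of the state.
- get_state(): the state, without advancing time (a new reading comes with each control period).
- read_camera(name): name is "scene" or "side" or "wrist"; returns the picture (480x640x3 uint8, red, green, blue); there is no depth.
- camera_params(name): a dict with "fx", "fy", "cx", "cy" (pixels), "rvec" (rotation vector, rad) and "tvec" (3), from world to camera coordinates, as OpenCV has them; the wrist camera has in their place "tool_from_camera" (4x4, takes a point from camera to tool coordinates, whose origin is the TCP and whose axes are the flange's). Camera axes: x right, y down, z forward; pixel columns grow to the right and rows downward; lengths in m; the calibration is good to about 2 mm. A picture is of the moment at which its call begins: read the wrist's pose just before it. camera_params takes no time and is no camera call.
- sign_off(): hands the job in; it is judged then, once.
The state is a dict: "time": time; "qpos": joint angles; "dq": joint speeds; "joint_efforts": joint torques, N m; "eef_pos": TCP position; "tcp_rot": TCP orientation; "contact_force": force on the tool from outside, world axes, zero at the start; "wrist_torque": the same for the moment, N m; "opening": opening from 0.0 (shut) to 1.0 (fully open); "finger_force": force on a finger pad.
Only numpy, scipy, OpenCV 4.12 (cv2) and the standard library are available. Lean on these libraries where they do the work, as an engineer would, in place of code of your own. Each camera call takes 0.05 s, during which the arm holds its last target. There are 200 camera calls.

## Working session

There is one attempt and no reset: what is moved stays moved. The work goes in short steps, Python scripts to look and compute and a tool call to move; the robot and the scene stay as the last step left them, time stands still between calls to the robot, and variables do not carry over. Pictures are saved under pics/ and viewed, at most 10 in all, crops included, and the job is handed in when it is done.

Besides the shell and the picture viewer there is one more tool, called after "Call:" as name(argument=value, ...), one argument or row to a line, values as JSON. move_arm: Moves the arm, as the interface text tells. Its arguments: {"type":"object","properties":{"moves":{"type":"array"},"grip_force":{"type":"number"}},"required":["moves"]}

```bash
mkdir -p pics; python3 - <<'E'
from plant import *
import cv2
s=get_state();print(s)
for n in("scene","side"):
    im=read_camera(n);cv2.imwrite(f"pics/{n}0.png",im[:,:,::-1]);print(n,camera_params(n))
E
```

```text
{'time': 0.0, 'qpos': array([ 1.01400724e+00,  2.87146994e-01,  1.57818368e+00,  3.17092468e-05,
        1.27859584e+00, -1.49935222e-01]), 'dq': array([-2.22810328e-04,  2.07041960e-03, -8.86769286e-05, -1.23259255e-03,
        2.36382169e-04, -7.33744416e-05]), 'joint_efforts': array([-1.27595551e-03, -4.05980086e+01, -2.92626822e+01, -2.15703244e-04,
        5.92502678e-03, -1.73026069e-05]), 'eef_pos': array([0.26668658, 0.61936755, 0.22995601]), 'tcp_rot': array([ 2.02031132e-01,  9.79378405e-01, -1.08957832e-03, -4.18060436e-04]), 'contact_force': array([-0.19649649,  0.06280126, -0.65069904]), 'wrist_torque': array([-0.01439789, -0.00056584, -0.0187662 ]), 'finger_force': 0.0, 'opening': 0.9981233722992456}
scene {'fx': 505.6067306417263, 'fy': 505.6067306417263, 'cx': 322.2383756144597, 'cy': 230.4632595993469, 'rvec': array([ 2.00257274,  1.33368644, -0.56040705]), 'tvec': array([-0.1610878 , -0.26480213,  1.55702151])}
side {'fx': 482.76251270450734, 'fy': 482.76251270450734, 'cx': 314.1183922091099, 'cy': 237.45620547854622, 'rvec': array([ 2.21497943, -0.26915282,  0.13039733]), 'tvec': array([-0.53398903,  0.13420875,  0.95810196])}
```

View pics/scene0.png

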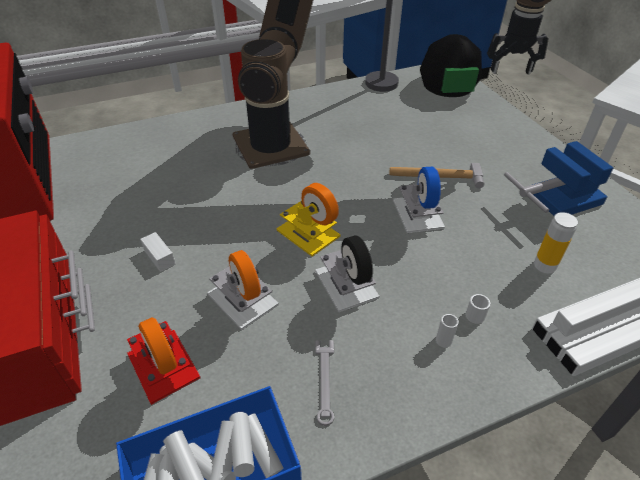

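View pics/side0.png

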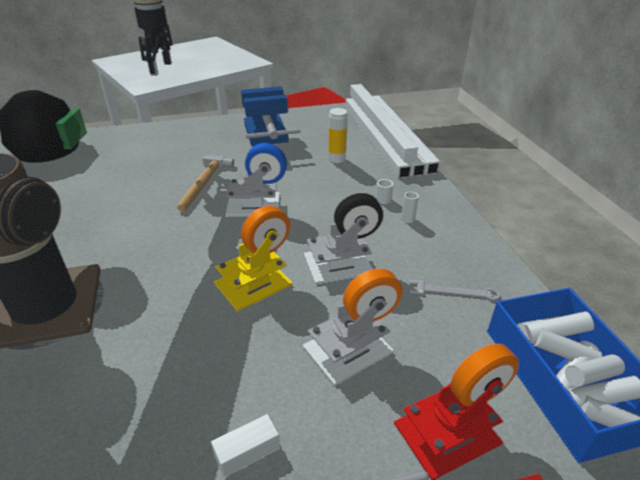

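Orange wheels in the scene view (each also in the side view): yellow plate (320,203)/(266,230), silver plate (243,275)/(373,293), red plate (156,347)/(485,375). Red and yellow are excluded, so the silver one is meant. I'll check it in a close crop.

```bash
python3 - <<'E'
import cv2,numpy as np
a=cv2.imread("pics/scene0.png")[235:335,195:295];b=cv2.imread("pics/side0.png")[260:390,295:425]
f=lambda x:cv2.resize(x,(400,400),interpolation=cv2.INTER_CUBIC)
cv2.imwrite("pics/crop0.png",np.hstack([f(a),f(b)]))
for n,(x,y) in dict(scene=(243,275),side=(373,293)).items():
    im=cv2.imread(f"pics/{n}0.png");h=cv2.cvtColor(im,cv2.COLOR_BGR2HSV)
    m=cv2.inRange(h,(5,150,80),(18,255,255));k,l,st,c=cv2.connectedComponentsWithStats(m)
    for i in range(1,k):
        if st[i,4]>150:print(n,st[i],c[i])
E
```

```text
scene [302 183  36  42 680] [322.85294118 201.08676471]
scene [229 250  32  50 808] [246.25866337 273.70420792]
scene [ 139  317   38   58 1081] [158.28954672 345.10915819]
side [241 206  49  47 863] [260.81112399 224.25724218]
side [ 344  269   58   52 1224] [368.9869281 288.2998366]
side [ 450  344   68   63 1827] [479.04871374 369.68363437]
```

View pics/crop0.png

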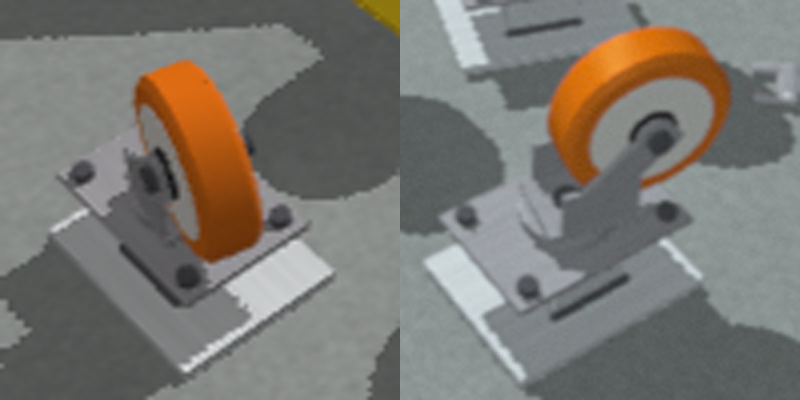

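The crop confirms it: an orange wheel on a grey steel plate and white leg. The plate corners, bolts and hub are clear in both views. Next I'll measure them.

```bash
cat > h.py <<'E'
from plant import *
import numpy as np,cv2
def cam(n):
    p=camera_params(n);K=np.array([[p['fx'],0,p['cx']],[0,p['fy'],p['cy']],[0,0,1]]);R=cv2.Rodrigues(np.array(p['rvec']))[0];return K,R,np.array(p['tvec'])
def ray(n,u,v):
    K,R,t=cam(n);return -R.T@t,R.T@np.linalg.inv(K)@np.array([u,v,1.])
def onz(n,u,v,z):
    c,d=ray(n,u,v);return c+d*(z-c[2])/d[2]
def tri(a,b):
    P=[];
    for n in("scene","side"):
        K,R,t=cam(n);P.append(K@np.c_[R,t])
    X=cv2.triangulatePoints(P[0],P[1],np.array(a,float).reshape(2,1),np.array(b,float).reshape(2,1));return (X[:3]/X[3]).ravel()
E
python3 - <<'E'
from h import *
np.set_printoptions(precision=4,suppress=True)
for n in("scene","side"):print(n,ray(n,0,0)[0])
A=lambda u,v:(195+u/4-.4,235+v/4-.4)
B=lambda u,v:(295+u/3.077-.3,260+v/3.077-.3)
for l,q in dict(cornL=(57,177),cornB=(185,305),cornR=(312,225),b1=(82,172),b2=(188,275),b3=(280,215)).items():print("scene",l,onz("scene",*A(*q),.053 if l[0]=='c' else .057))
for l,q in dict(cornL=(40,215),cornB=(120,310),cornR=(293,217),b1=(66,215),b2=(128,287),b3=(265,212)).items():print("side",l,onz("side",*B(*q),.053 if l[0]=='c' else .057))
print("hub tri",tri(A(150,178),B(258,137)))
E
```

```text
scene [ 1.2651 -0.3662  0.8864]
side [ 0.3579 -0.7847  0.6909]
scene cornL [ 0.5112 -0.3073  0.053 ]
scene cornB [ 0.6206 -0.2676  0.053 ]
scene cornR [ 0.5955 -0.1908  0.053 ]
scene b1 [ 0.5165 -0.2943  0.057 ]
scene b2 [ 0.6057 -0.2613  0.057 ]
scene b3 [ 0.5858 -0.2051  0.057 ]
side cornL [ 0.4812 -0.233   0.053 ]
side cornB [ 0.5072 -0.3073  0.053 ]
side cornR [ 0.619  -0.2686  0.053 ]
side b1 [ 0.4946 -0.24    0.057 ]
side b2 [ 0.5145 -0.2968  0.057 ]
side b3 [ 0.6035 -0.2646  0.057 ]
hub tri [ 0.5924 -0.2695  0.1233]
```

```bash
python3 - <<'E'
from h import *
np.set_printoptions(precision=4,suppress=True)
for l,a,b in [("yellow",(322.9,201),(260.8,224.3)),("tgt",(246.3,273.7),(369,288.3)),("red",(158.3,345),(479,369.7)),("black",(356,260),(358,216)),("blue",(429,187),(266,163)),("bottle top",(565,220),(338,113))]:print(l,tri(a,b))
pin=np.array([.551,-.2505]);y=np.radians(4);w=pin+.04*np.array([np.cos(y),np.sin(y)])
s=get_state();R=__import__('scipy.spatial.transform',fromlist=['Rotation']).Rotation.from_quat(s['tcp_rot'])
print(w,R.inv().apply(np.r_[w,.28]-s['eef_pos']))
E
```

```text
yellow [ 0.4404 -0.0093  0.1247]
tgt [ 0.5891 -0.2374  0.1262]
red [ 0.6882 -0.4282  0.1223]
black [ 0.638  -0.0195  0.121 ]
blue [0.4906 0.2457 0.122 ]
bottle top [0.7261 0.4406 0.1447]
[ 0.5909 -0.2477] [-0.6408 -0.6682 -0.0487]
```

Call:
move_arm(
  moves=[
    [1,[-0.0256,-0.0267,-0.002],[0,0,0]],
    [1,[-0.0256,-0.0267,-0.002],[0,0,0]],
    [1,[-0.0256,-0.0267,-0.002],[0,0,0]],
    [1,[-0.0256,-0.0267,-0.002],[0,0,0]],
    [1,[-0.0256,-0.0267,-0.002],[0,0,0]],
    [1,[-0.0256,-0.0267,-0.002],[0,0,0]],
    [1,[-0.0256,-0.0267,-0.002],[0,0,0]],
    [1,[-0.0256,-0.0267,-0.002],[0,0,0]],
    [1,[-0.0256,-0.0267,-0.002],[0,0,0]],
    [1,[-0.0256,-0.0267,-0.002],[0,0,0]],
  ],
  grip_force=60,
)

```text
time: 0.93
eef_pos: [0.3964, 0.2717, 0.251]
tcp_rot: [0.202, 0.979, -0.0, -0.0]
contact_force: [-0.9, -0.5, -0.1]
opening: 0.998
finger_force: 0.0
```

Call:
move_arm(
  moves=[
    [1,[-0.0256,-0.0267,-0.002],[0,0,0]],
    [1,[-0.0256,-0.0267,-0.002],[0,0,0]],
    [1,[-0.0256,-0.0267,-0.002],[0,0,0]],
    [1,[-0.0256,-0.0267,-0.002],[0,0,0]],
    [1,[-0.0256,-0.0267,-0.002],[0,0,0]],
    [1,[-0.0256,-0.0267,-0.002],[0,0,0]],
    [1,[-0.0256,-0.0267,-0.002],[0,0,0]],
    [1,[-0.0256,-0.0267,-0.002],[0,0,0]],
    [1,[-0.0256,-0.0267,-0.002],[0,0,0]],
    [1,[-0.0256,-0.0267,-0.002],[0,0,0]],
  ],
)

```text
time: 1.77
eef_pos: [0.526, -0.0749, 0.271]
tcp_rot: [0.202, 0.979, 0.0, -0.0]
contact_force: [0.5, -0.0, 0.0]
opening: 0.998
finger_force: 0.0
```

Call:
move_arm(
  moves=[
    [1,[-0.0256,-0.0267,-0.002],[0,0,0]],
    [1,[-0.0256,-0.0267,-0.002],[0,0,0]],
    [1,[-0.0256,-0.0267,-0.002],[0,0,0]],
    [1,[-0.0256,-0.0267,-0.002],[0,0,0]],
    [1,[-0.0256,-0.0267,-0.002],[0,0,0]],
    [1,[0,0,0],[0,0,0.12]],
    [1,[0,0,0],[0,0,0.12]],
    [1,[0,0,0],[0,0,0.12]],
    [1,[0,0,0],[0,0,0.12]],
    [1,[0,0,0],[0,0,0.12]],
  ],
)

```text
time: 2.6
eef_pos: [0.5904, -0.2464, 0.2804]
tcp_rot: [0.485, 0.874, 0.0, -0.001]
contact_force: [0.0, -0.4, -0.8]
opening: 1.001
finger_force: 0.0
```

Call:
move_arm(
  moves=[
    [1,[0,0,0],[0,0,0.12]],
    [1,[0,0,0],[0,0,0.12]],
    [1,[0,0,0],[0,0,0.12]],
    [1,[0,0,0],[0,0,0.12]],
    [1,[0,0,0],[0,0,0.12]],
    [1,[0,0,0],[0,0,0.12]],
    [1,[0,0,0],[0,0,0.12]],
    [1,[0,0,0],[0,0,0.12]],
    [1,[0,0,0],[0,0,0.12]],
    [1,[0,0,0],[0,0,0.12]],
  ],
)

```text
time: 3.43
eef_pos: [0.5904, -0.2461, 0.2805]
tcp_rot: [0.894, 0.448, -0.0, -0.001]
contact_force: [0.7, 0.2, 0.5]
opening: 1.002
finger_force: 0.0
```

Call:
move_arm(
  moves=[
    [1,[0,0,0],[0,0,0.12]],
    [1,[0,0,0],[0,0,0.12]],
    [1,[0,0,0],[0,0,0.12]],
    [1,[0,0,0],[0,0,0.12]],
    [1,[0,0,0],[0,0,0.12]],
    [1,[0,0,0],[0,0,0.12]],
    [1,[0,0,0],[0,0,0.12]],
    [1,[0,0,0],[0,0,0.02]],
    [1,[0,0,0],[0,0,0]],
    [1,[0,0,0],[0,0,0]],
  ],
)

```text
time: 4.27
eef_pos: [0.5906, -0.2463, 0.281]
tcp_rot: [0.999, 0.039, -0.0, -0.0]
contact_force: [0.6, -0.4, 0.5]
opening: 0.999
finger_force: 0.0
```

```bash
python3 - <<'E'
from h import *
s=get_state();print(s['time'],s['eef_pos'],s['tcp_rot'],s['contact_force'])
np.save("w1.npy",np.r_[s['eef_pos'],s['tcp_rot']])
cv2.imwrite("pics/wrist1.png",read_camera("wrist")[:,:,::-1]);print(camera_params("wrist"))
E
```

```text
4.2667 [ 0.5905828  -0.24625323  0.28097779] [ 9.99253766e-01  3.86240486e-02 -2.63571690e-04 -1.54057382e-04] [ 0.55526741 -0.36691767  0.48980795]
{'fx': 418.6369583371296, 'fy': 418.6369583371296, 'cx': 327.2331403143351, 'cy': 246.41002089344497, 'tool_from_camera': array([[-2.56877173e-04, -9.53001489e-01, -3.02965504e-01,
         7.65206934e-02],
       [ 9.99999361e-01, -5.78336931e-04,  9.71328232e-04,
        -2.28747475e-04],
       [-1.10089339e-03, -3.02965060e-01,  9.53001028e-01,
        -1.43073024e-01],
       [ 0.00000000e+00,  0.00000000e+00,  0.00000000e+00,
         1.00000000e+00]])}
```

View pics/wrist1.png

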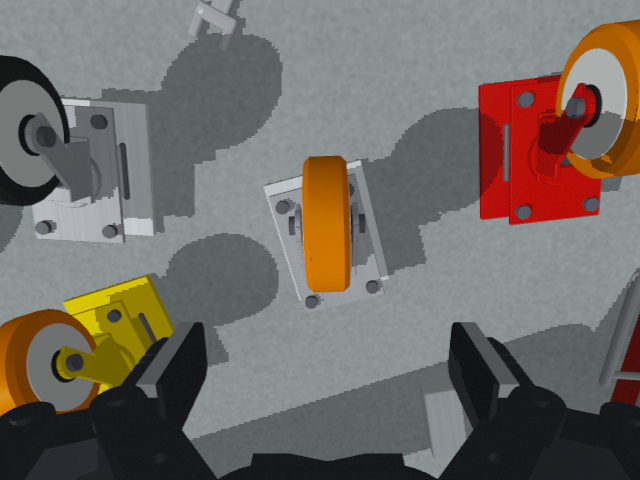

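The wrist view shows the wheel upright in the image, mid-width near column 326, rows 155–293. Plate bolts are at (282,207), (311,301) and (372,287), and the fingers are clear on both sides.

```bash
cat >> h.py <<'E'
from scipy.spatial.transform import Rotation as Ro
def wray(w,u,v):
    p=camera_params("wrist");T=p["tool_from_camera"];R=Ro.from_quat(w[3:]).as_matrix()
    d=R@T[:3,:3]@np.array([(u-p['cx'])/p['fx'],(v-p['cy'])/p['fy'],1]);return w[:3]+R@T[:3,3],d
def wz(w,u,v,z):
    c,d=wray(w,u,v);return c+d*(z-c[2])/d[2]
def wheel(w,im,pin,lo,hi,ncen=326):
    m=cv2.inRange(cv2.cvtColor(im,cv2.COLOR_BGR2HSV),(5,150,80),(18,255,255))
    k,l,st,c=cv2.connectedComponentsWithStats(m);i=1+np.argmin(np.hypot(*(c[1:]-[ncen,(lo+hi)/2]).T)+1e3*(st[1:,4]<1000));P=[];W=[]
    for v in range(lo,hi,3):
        x=np.where(l[v]==i)[0];z=.17
        for _ in range(15):
            L,Rr=wz(w,x.min()-.5,v,z),wz(w,x.max()+.5,v,z);q=(L+Rr)/2
            r=np.linalg.norm(q[:2]-pin);z=.122+np.sqrt(max(.05**2-(r-.04)**2,.03**2))
        P.append(q);W.append(np.linalg.norm(L-Rr))
    P=np.array(P);d=np.linalg.svd(P[:,:2]-P[:,:2].mean(0))[2][0];d*=np.sign(d[0])
    return P,np.degrees(np.arctan2(d[1],d[0])),np.mean(W)
E
python3 - <<'E'
from h import *
np.set_printoptions(precision=4,suppress=True)
w=np.load("w1.npy");im=cv2.imread("pics/wrist1.png");pin=np.array([.551,-.2505])
B=[wz(w,u,v,.057) for u,v in((282,207),(311,301),(372,287))];print(np.array(B))
print("centre",(B[0]+B[2])/2, "yaw",np.degrees(np.arctan2(*(B[0]-B[1])[1::-1])))
P,a,W=wheel(w,im,pin,175,285);print(P[::6],a,W)
d=np.array([np.cos(np.radians(a)),np.sin(np.radians(a))]);q=P[:,:2].mean(0)-pin;print("perp offset of pin from wheel plane",d[0]*q[1]-d[1]*q[0])
E
```

```text
[[ 0.5842 -0.2063  0.057 ]
 [ 0.4944 -0.2381  0.057 ]
 [ 0.5134 -0.2949  0.057 ]]
centre [ 0.5488 -0.2506  0.057 ] yaw 19.519468564560405
[[ 0.6291 -0.2419  0.1539]
 [ 0.6191 -0.2423  0.163 ]
 [ 0.6089 -0.2438  0.1686]
 [ 0.5981 -0.2449  0.1714]
 [ 0.5864 -0.2461  0.1718]
 [ 0.5733 -0.2474  0.1688]
 [ 0.5563 -0.2494  0.1581]] 6.098527782857553 0.029033750382819128
perp offset of pin from wheel plane 0.0006090117910325099
```

Call:
move_arm(
  moves=[
    [1,[-0.0008,0,0.0143],[0,0,-0.029]],
    [1,[0,0,0.0143],[0,0,0]],
    [1,[0,0,0.0143],[0,0,0]],
    [1,[0,0,0.0143],[0,0,0]],
    [1,[0,0,0.0143],[0,0,0]],
    [1,[0,0,0.0143],[0,0,0]],
    [1,[0,0,0.0143],[0,0,0]],
    [1,[0,0,0.0143],[0,0,0]],
    [1,[0,0,0.0143],[0,0,0]],
    [1,[0,0,0.0143],[0,0,0]],
  ],
)

```text
time: 5.15
eef_pos: [0.5899, -0.2464, 0.1368]
tcp_rot: [0.999, 0.052, -0.0, -0.0]
contact_force: [-0.0, 0.1, -0.1]
opening: 1.001
finger_force: 0.0
```

Call:
move_arm(
  moves=[
    [0.5,[0,0,0],[0,0,0]],
    [0.5,[0,0,0],[0,0,0]],
    [0.3,[0,0,0],[0,0,0]],
    [0.1,[0,0,0],[0,0,0]],
    [0.1,[0,0,0],[0,0,0]],
    [0.1,[0,0,0],[0,0,0]],
    [0.1,[0,0,0],[0,0,0]],
    [0.1,[0,0,0],[0,0,0]],
    [0.1,[0,0,0],[0,0,0]],
    [0.1,[0,0,0],[0,0,0]],
  ],
  grip_force=50,
)

```text
time: 5.98
eef_pos: [0.5908, -0.2464, 0.14]
tcp_rot: [0.999, 0.052, 0.001, 0.0]
contact_force: [0.0, 2.6, 4.9]
opening: 0.341
finger_force: 52.6
```

Call:
move_arm(
  moves=[
    [0.1,[-3e-05,-0.00152,0],[0,0,-0.038]],
    [0.1,[-3e-05,-0.00152,0],[0,0,-0.038]],
    [0.1,[-3e-05,-0.00152,0],[0,0,-0.038]],
    [0.1,[-3e-05,-0.00152,0],[0,0,-0.038]],
    [0.1,[-3e-05,-0.00152,0],[0,0,-0.038]],
    [0.1,[-3e-05,-0.00152,0],[0,0,-0.038]],
    [0.1,[-3e-05,-0.00152,0],[0,0,-0.038]],
    [0.1,[-3e-05,-0.00152,0],[0,0,-0.038]],
    [0.1,[-3e-05,-0.00152,0],[0,0,-0.038]],
    [0.1,[-3e-05,-0.00152,0],[0,0,-0.038]],
  ],
)

```text
time: 6.82
eef_pos: [0.5864, -0.2315, 0.14]
tcp_rot: [0.971, 0.24, 0.001, 0.0]
contact_force: [0.2, 4.0, 5.6]
opening: 0.344
finger_force: 52.9
```

Call:
move_arm(
  moves=[
    [0.1,[-3e-05,-0.00152,0],[0,0,-0.038]],
    [0.1,[-3e-05,-0.00152,0],[0,0,-0.038]],
    [0.1,[-3e-05,-0.00152,0],[0,0,-0.038]],
    [0.1,[-3e-05,-0.00152,0],[0,0,-0.038]],
    [0.1,[-3e-05,-0.00152,0],[0,0,-0.038]],
    [0.1,[-3e-05,-0.00152,0],[0,0,-0.038]],
    [0.1,[-3e-05,-0.00152,0],[0,0,-0.038]],
    [0.1,[-3e-05,-0.00152,0],[0,0,-0.038]],
    [0.1,[-3e-05,-0.00152,0],[0,0,-0.038]],
    [0.1,[-3e-05,-0.00152,0],[0,0,-0.038]],
  ],
)

```text
time: 7.65
eef_pos: [0.5769, -0.2192, 0.14]
tcp_rot: [0.908, 0.419, 0.001, -0.0]
contact_force: [-0.3, 4.7, 6.4]
opening: 0.341
finger_force: 53.0
```

Call:
move_arm(
  moves=[
    [0.1,[0,0,0],[0,0,0]],
    [0.1,[0,0,0],[0,0,0]],
    [0.1,[0,0,0],[0,0,0]],
    [0.1,[0,0,0],[0,0,0]],
    [0.1,[0,0,0],[0,0,0]],
    [0.1,[0,0,0],[0,0,0]],
    [0.1,[0,0,0],[0,0,0]],
    [0.1,[0,0,0],[0,0,0]],
    [0.1,[0,0,0],[0,0,0]],
    [0.1,[0,0,0],[0,0,0]],
  ],
)

```text
time: 8.48
eef_pos: [0.5768, -0.2192, 0.14]
tcp_rot: [0.908, 0.419, 0.001, -0.0]
contact_force: [-1.2, 4.4, 7.5]
opening: 0.341
finger_force: 52.8
```

```bash
python3 - <<'E'
from h import *
s=get_state();w=np.r_[s['eef_pos'],s['tcp_rot']];im=read_camera("wrist")[:,:,::-1].copy();a=read_camera("scene")[:,:,::-1]
R=Ro.from_quat(w[3:]).as_matrix();print(w,s['contact_force'],np.degrees(np.arctan2(R[1,0],R[0,0])))
cv2.imwrite("pics/c2.png",np.hstack([cv2.resize(im,(400,300)),cv2.resize(a[220:340,170:330],(400,300))]))
E
```

```text
[ 5.76831389e-01 -2.19245387e-01  1.40005496e-01  9.08160715e-01
  4.18620252e-01  1.06645044e-03 -2.52704860e-04] [-1.22283216  4.41699737  7.47397621] 49.49507607048835
```

View pics/c2.png

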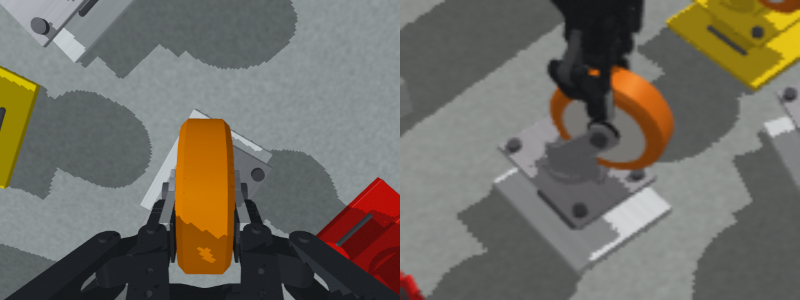

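The wheel has turned with the gripper. It is upright in the wrist image (column ~205 of the 400-px-wide panel), so swivel is about +30°, and it has been held there about 1 s. Next is 60° clockwise.

Call:
move_arm(
  moves=[
    [0.1,[-2e-05,0.00139,0],[0,0,0.0348]],
    [0.1,[-2e-05,0.00139,0],[0,0,0.0348]],
    [0.1,[-2e-05,0.00139,0],[0,0,0.0348]],
    [0.1,[-2e-05,0.00139,0],[0,0,0.0348]],
    [0.1,[-2e-05,0.00139,0],[0,0,0.0348]],
    [0.1,[-2e-05,0.00139,0],[0,0,0.0348]],
    [0.1,[-2e-05,0.00139,0],[0,0,0.0348]],
    [0.1,[-2e-05,0.00139,0],[0,0,0.0348]],
    [0.1,[-2e-05,0.00139,0],[0,0,0.0348]],
    [0.1,[-2e-05,0.00139,0],[0,0,0.0348]],
  ],
)

```text
time: 9.42
eef_pos: [0.5858, -0.2304, 0.14]
tcp_rot: [0.967, 0.254, 0.001, 0.0]
contact_force: [-0.1, 4.1, 6.8]
opening: 0.34
finger_force: 52.7
```

Call:
move_arm(
  moves=[
    [0.1,[-2e-05,0.00139,0],[0,0,0.0348]],
    [0.1,[-2e-05,0.00139,0],[0,0,0.0348]],
    [0.1,[-2e-05,0.00139,0],[0,0,0.0348]],
    [0.1,[-2e-05,0.00139,0],[0,0,0.0348]],
    [0.1,[-2e-05,0.00139,0],[0,0,0.0348]],
    [0.1,[-2e-05,0.00139,0],[0,0,0.0348]],
    [0.1,[-2e-05,0.00139,0],[0,0,0.0348]],
    [0.1,[-2e-05,0.00139,0],[0,0,0.0348]],
    [0.1,[-2e-05,0.00139,0],[0,0,0.0348]],
    [0.1,[-2e-05,0.00139,0],[0,0,0.0348]],
  ],
)

```text
time: 10.25
eef_pos: [0.5904, -0.2438, 0.14]
tcp_rot: [0.997, 0.083, 0.001, 0.0]
contact_force: [-0.2, 3.1, 5.6]
opening: 0.337
finger_force: 52.6
```

Call:
move_arm(
  moves=[
    [0.1,[-2e-05,0.00139,0],[0,0,0.0348]],
    [0.1,[-2e-05,0.00139,0],[0,0,0.0348]],
    [0.1,[-2e-05,0.00139,0],[0,0,0.0348]],
    [0.1,[-2e-05,0.00139,0],[0,0,0.0348]],
    [0.1,[-2e-05,0.00139,0],[0,0,0.0348]],
    [0.1,[-2e-05,0.00139,0],[0,0,0.0348]],
    [0.1,[-2e-05,0.00139,0],[0,0,0.0348]],
    [0.1,[-2e-05,0.00139,0],[0,0,0.0348]],
    [0.1,[-2e-05,0.00139,0],[0,0,0.0348]],
    [0.1,[-2e-05,0.00139,0],[0,0,0.0348]],
  ],
)

```text
time: 11.08
eef_pos: [0.5902, -0.258, 0.14]
tcp_rot: [0.996, -0.09, 0.001, 0.0]
contact_force: [-1.3, 2.6, 6.1]
opening: 0.342
finger_force: 52.6
```

Call:
move_arm(
  moves=[
    [0.1,[0,0,0],[0,0,0]],
    [0.1,[0,0,0],[0,0,0]],
    [0.1,[0,0,0],[0,0,0]],
    [0.1,[0,0,0],[0,0,0]],
    [0.1,[0,0,0],[0,0,0]],
    [0.1,[0,0,0],[0,0,0]],
    [0.1,[0,0,0],[0,0,0]],
    [0.1,[0,0,0],[0,0,0]],
    [0.1,[0,0,0],[0,0,0]],
    [0.1,[0,0,0],[0,0,0]],
  ],
)

```text
time: 11.92
eef_pos: [0.5902, -0.258, 0.1401]
tcp_rot: [0.996, -0.09, 0.001, 0.0]
contact_force: [-0.6, 2.4, 5.4]
opening: 0.337
finger_force: 52.8
```

Call:
move_arm(
  moves=[
    [0.1,[-1e-05,-0.00105,0],[0,0,-0.0262]],
    [0.1,[-1e-05,-0.00105,0],[0,0,-0.0262]],
    [0.1,[-1e-05,-0.00105,0],[0,0,-0.0262]],
    [0.1,[-1e-05,-0.00105,0],[0,0,-0.0262]],
    [0.1,[-1e-05,-0.00105,0],[0,0,-0.0262]],
    [0.1,[-1e-05,-0.00105,0],[0,0,-0.0262]],
    [0.1,[-1e-05,-0.00105,0],[0,0,-0.0262]],
    [0.1,[-1e-05,-0.00105,0],[0,0,-0.0262]],
    [0.1,[-1e-05,-0.00105,0],[0,0,-0.0262]],
    [0.1,[-1e-05,-0.00105,0],[0,0,-0.0262]],
  ],
)

```text
time: 12.75
eef_pos: [0.5908, -0.2473, 0.14]
tcp_rot: [0.999, 0.041, 0.001, 0.0]
contact_force: [-0.1, 2.3, 5.8]
opening: 0.342
finger_force: 52.9
```

Call:
move_arm(
  moves=[
    [0.1,[-1e-05,-0.00105,0],[0,0,-0.0262]],
    [0.1,[-1e-05,-0.00105,0],[0,0,-0.0262]],
    [0.1,[-1e-05,-0.00105,0],[0,0,-0.0262]],
    [0.1,[-1e-05,-0.00105,0],[0,0,-0.0262]],
    [0.1,[-1e-05,-0.00105,0],[0,0,-0.0262]],
    [0.1,[-1e-05,-0.00105,0],[0,0,-0.0262]],
    [0.1,[-1e-05,-0.00105,0],[0,0,-0.0262]],
    [0.1,[-1e-05,-0.00105,0],[0,0,-0.0262]],
    [0.1,[-1e-05,-0.00105,0],[0,0,-0.0262]],
    [0.1,[-1e-05,-0.00105,0],[0,0,-0.0262]],
  ],
)

```text
time: 13.58
eef_pos: [0.5887, -0.2368, 0.14]
tcp_rot: [0.985, 0.171, 0.001, 0.0]
contact_force: [-0.6, 2.6, 5.9]
opening: 0.344
finger_force: 52.9
```

Call:
move_arm(
  moves=[
    [0.1,[0,0,0],[0,0,0]],
    [0.1,[0,0,0],[0,0,0]],
    [0.1,[0,0,0],[0,0,0]],
    [0.5,[0,0,0],[0,0,0]],
    [1,[0,0,0],[0,0,0]],
    [1,[0,0,0],[0,0,0]],
    [1,[0,0,0],[0,0,0]],
    [1,[0,0,0],[0,0,0]],
    [1,[0,0,0],[0,0,0]],
    [1,[0,0,0],[0,0,0]],
  ],
)

```text
time: 14.42
eef_pos: [0.5878, -0.237, 0.1382]
tcp_rot: [0.985, 0.171, -0.0, -0.0]
contact_force: [-0.2, -0.1, -0.2]
opening: 1.0
finger_force: 0.0
```

Call:
move_arm(
  moves=[
    [1,[0,0,-0.0142],[0,0,0]],
    [1,[0,0,-0.0142],[0,0,0]],
    [1,[0,0,-0.0142],[0,0,0]],
    [1,[0,0,-0.0142],[0,0,0]],
    [1,[0,0,-0.0142],[0,0,0]],
    [1,[0,0,-0.0142],[0,0,0]],
    [1,[0,0,-0.0142],[0,0,0]],
    [1,[0,0,-0.0142],[0,0,0]],
    [1,[0,0,-0.0142],[0,0,0]],
    [1,[0,0,-0.0142],[0,0,0]],
  ],
)

```text
time: 15.25
eef_pos: [0.5879, -0.2369, 0.2818]
tcp_rot: [0.985, 0.171, 0.0, 0.0]
contact_force: [-0.1, 0.0, -0.4]
opening: 1.0
finger_force: 0.0
```

```bash
python3 - <<'E'
from h import *
s=get_state();w=np.r_[s['eef_pos'],s['tcp_rot']];np.save("w3.npy",w);im=read_camera("wrist")[:,:,::-1].copy();cv2.imwrite("pics/wrist3.png",im)
cv2.imwrite("pics/scene3.png",read_camera("scene")[:,:,::-1])
R=Ro.from_quat(w[3:]).as_matrix();print(s['time'],w,s['contact_force'],np.degrees(np.arctan2(R[1,0],R[0,0])))
P,a,W=wheel(w,im,np.array([.55,-.2505]),175,285);print(P[::8],a,W)
E
```

```text
15.25 [ 5.87865777e-01 -2.36913929e-01  2.81788368e-01  9.85260957e-01
  1.71058016e-01  1.26295404e-05  2.75477053e-05] [-0.07051991  0.01769723 -0.37702799] 19.69868014675798
[[ 0.62421112 -0.22387135  0.15348244]
 [ 0.6115902  -0.22837306  0.1650417 ]
 [ 0.59831334 -0.23311783  0.17069588]
 [ 0.58380553 -0.23830958  0.17183459]
 [ 0.56652645 -0.2441519   0.16675351]] 19.199492947221096 0.028959552166112113
```

View pics/wrist3.png

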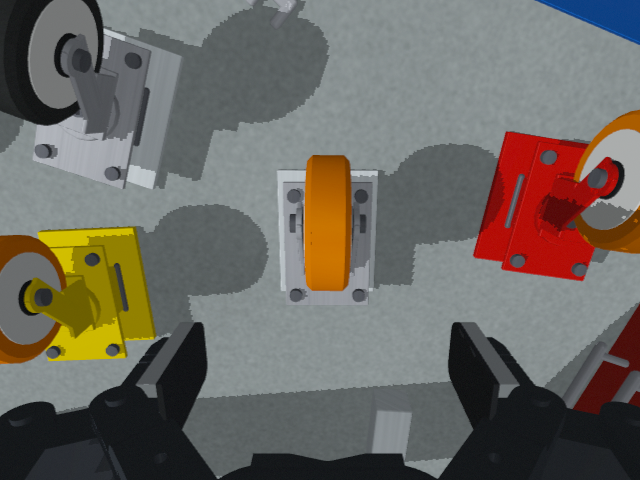

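The wheel (columns 304–350) is in line with its plate. The bolts at (294,196), (362,196), (296,296) and (359,296) sit evenly either side, and wheel and plate agree within about 0.5°. The gripper is clear.

```bash
python3 -c "
from plant import *
print(sign_off())"
```

```text
the job is handed in; nothing more can be done
None
```

I rocked the orange castor to about +30°, paused, then to about -30°, paused, then brought it back to within about 0.5° of straight ahead and released it; the blue and black castors were not touched, and the job was handed in at about 15 s.

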